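Load a slide tray into the corner of a tilted stage

TASK

Take the longer of the two slide trays, lay it gently near the upper end of the tilted metal stage with its long sides along the side rail, and let go so that it slides down by itself against the side rail until the spring plunger catches it. Then push it gently past the plunger, straight down the slope, until it is felt to sit fully home against the end stop and the side rail. Do not press or knock it hard against the stage, and leave the other things on the bench alone.

Things in the scene. Friction and masses are not known exactly. Their poses are not given: they have to be found in the camera images.
- tray: long slide tray, loose, ~0.2 kg, flat on a 4 mm black mat: bare aluminium plate 100 (x) x 60 (y) x 10 mm, corners clipped 6 mm at 45 degrees, two glass slides in its top, one black upright grip rib in the middle, 50 mm long along x, 12 mm thick, its top 40 mm above the underside. Origin: centre of the underside, z up; same when turned half round about z. Grip it by the rib.
- short_tray: a tray of the same kind but only 70 mm long (60 wide, rib 36 mm long), lying beside the long one on the mat; origin at the centre of its underside, x along its length. Not wanted: leave it alone.
- ramp: tilted aluminium stage plate fixed on a white stand. Origin: the locating corner, where its top face meets the side rail, 2 to 24 mm downhill of the stop bar. x: uphill along the rail (20 deg above level); z: square to the top face; y: towards the side rail, so the free plate is at negative y; it also leans 10 deg down to the rail. Top face: x -24 to 245 mm, y -95 to 15 mm, smooth (friction about 0.2).
- rail (a point): middle of the inner lower edge of the side rail, at ramp x = 122.5, y = 0, z = 0 mm. The rail is a fixed steel bar 245 mm long along ramp x (from 0 to 245), 12 mm wide, 8 mm high. A tray that is home has its middle at ramp y = -30, z = 0 and x = 52 to 74 mm. Do not drop it or press it down on the plate with more than 60 N (its glass would crack).
- stop: the end stop at the low end of the plate: a fixed steel bracket carrying, on two screws, the stop bar that the tray must sit against (12 x 62 mm, 8 mm high, square across ramp x). Same origin and axes as the ramp. The bar is set by hand and its inner face may lie anywhere from ramp x = 2 to 24 mm; the setting is not measured: feel for it. It does not yield. Push on it with no more than 15 N.
- seat_pin (a joint): small brass feeler pin (5 mm thick) in the middle of the stop bar's face, pushed in by the tray as it comes home: how far (m) it is pushed in, 0 when free and standing 3 mm out of the face, 0.003 with the tray against the bar. A very light spring (under 0.5 N).
- plunger (a joint): how far (m) the side spring plunger is pushed back: 0 relaxed, 0.004 with the tray beside it. A sliding tray stops at its ball nose with its front edge at about ramp x = 40 mm, 16 to 38 mm short of the stop bar; pushing past takes 7 to 11 N, then a few newtons, and the tray stays where it is left.
- nose (a point): centre of the plunger's relaxed steel ball nose (6 mm radius), at ramp x = 40, y = -62, z = 6 mm: it stands 4 mm into the tray's lane and yields outwards (ramp -y). Behind it is a black block 22 x 22 mm, 12 mm high, centred at ramp x = 40, y = -83 mm.
- oil_bottle: small closed amber dropper bottle, 28 mm wide, 62 mm tall, origin at its base; bystander
- jar: closed clear jar, 64 mm wide, 70 mm tall, origin at its base; bystander
- dish: flat glass dish, 90 mm wide, 14 mm high, origin at its base; bystander
- slide_box: grey slide box, 85 x 175 x 32 mm, origin at the centre of its underside; bystander
- objective: loose steel microscope objective, 32 mm wide, 45 mm tall, origin at its base; bystander
- beaker: small glass beaker, 68 mm wide, 85 mm tall, origin at its base; bystander

How it is judged:
On the way, in this order (a step that is already met when the one before it is completed fails the run):
1. the long tray rests on the upper part of the stage plate, its middle at least 105 mm uphill of the ramp origin (contact force between tray and ramp above 0.2 N and x of tray in the frame of ramp above 0.105 m), for 0.02 s.
2. let go, the tray has slid down and rests flat against the side rail, caught by the plunger (its middle 83 to 102 mm uphill of the ramp origin), long sides along the rail (z of tray in the frame of ramp between -0.003 and 0.003 m and contact force between the fingers and tray below 0.05 N and x of tray in the frame of ramp between 0.083 and 0.102 m and contact force between tray and stop below 0.05 N and y of tray in the frame of ramp above -0.034 m and angle between the x axis of tray and the x axis of ramp, either way round below 0.06 rad and linear speed of tray below 0.01 m/s), for 0.2 s.
3. the tray is pushed home: it presses on the end stop with at least 2 N (contact force between tray and stop above 2 N and x of tray in the frame of ramp below 0.0755 m), for 0.05 s.
At the end, for the whole second after the job is handed in: The long tray lies flat on the stage plate, at rest and released, within 1.5 mm of the stop bar (feeler pin pushed in by at least 1.5 mm) and 1.8 mm of the side rail, its long sides within 0.03 rad of the rail (z of tray in the frame of ramp between -0.003 and 0.003 m and value of joint seat_pin above 0.0015 m and x of tray in the frame of ramp between 0.0475 and 0.0755 m and y of tray in the frame of ramp between -0.0318 and -0.0275 m and angle between the x axis of tray and the x axis of ramp, either way round below 0.03 rad and angle between the z axis of tray and the z axis of ramp, either way round below 0.03 rad and linear speed of tray below 0.01 m/s and contact force between the fingers and tray below 0.05 N); the robot touches nothing.
It fails at once if the tray is pushed against the end stop with more than 15 N (contact force between tray and stop above 15 N).
It fails at once if the tray is pressed or knocked on the stage with more than 60 N in all (contact force between tray and ramp above 60 N).
It fails at once if the tray is dropped or shoved: let go and moving faster than 0.75 m/s (contact force between the fingers and tray below 0.05 N and linear speed of tray above 0.75 m/s).
It fails at once if the short tray or another bystander is moved by more than 15 mm (distance of any of short_tray, oil_bottle, jar, dish, slide_box, objective, beaker from where it was at the start of the episode above 0.015 m).
It also fails if it takes over 61 s, if anything falls off the work surface, if the arm or the gripper's body presses on something with over 40 N, if the wrist force passes 120 N, or if a joint passes its speed limit or range.

ROBOT

A 6-joint arm with a two-finger parallel gripper is mounted at the origin on the work surface. World frame = base frame: x ahead of the robot, y to its left, z up, the work surface at z = 0. Lengths are in m, angles in rad, forces in N, time in s.
With the tool pointing down it reaches from about 0.3 to 0.875 m from the base axis. Payload 6.4 kg.
Tool frame: the origin (TCP) lies where the fingers leave the gripper's body, on its centre line; the fingertips stand 73 mm ahead of it and the grasp point (between the pads) lies 54 mm ahead of it; z points along the fingers, y is the line along which they close (so a half turn about z gives the same grasp; the last joint's range is limited). The gripper opens to 85 mm and grips with 20 to 120 N. Pads are 22 mm wide; open, the fingers measure 114 mm over their backs; the gripper's body (76 mm by 85 mm) begins 54 mm behind the grasp point. The pads swing forward as they close: fully open they stand 13 mm farther back than shut.
Start: joints at [0.937, 0.181, 1.607, -0, 1.354, -0.206], TCP at [0.239, 0.523, 0.304] pointing down, gripper open.
Joint ranges: [-2.99, 2.99], [-0.89, 2.07], [0.3, 2.58], [-1.14, 4.28], [0, 2.63], [-3.12, 3.12]. Speed limits (rad/s): [2.57, 2.57, 3.01, 3.14, 3.14, 3.14].

INTERFACE

Orientations are given as a unit quaternion [w, x, y, z].
In Python, from rig import manip gives the robot as it stands. The module is installed in compiled form; this text tells all that it offers.
- The arm moves only by the tool arm_command, never from a script. Its arguments are lists of equal length, an entry for each row: "turn": the turn, a rotation vector about the tool's x, y, z in rad, a list of three; "xyz": the shift along the tool's x, y, z in m, a list of three; "claw": the opening, from 0 (shut) to 1 (fully open). A call has 1 to 20 rows; each row is the pose to reach, as a shift and turn from the pose commanded when the call began, along the tool's axes at that moment; what a row does not reach only later rows make up. A row lasts 1/10 s, in which the tool goes at most 50 mm and 8.59 degrees, less where a joint would pass 70% of its speed; a pose out of reach is approached as far as the arm can. A call with a gripper value outside its range is refused whole. The fingers move at their own pace and stop on an object; "grip_force" is the grip in N (left out, the last holds). Time passes only in rows, so rows that repeat a pose let the fingers close. It gives the time, the measured TCP pose, the force, the opening and the grip force at its end, in the units of the state.
- manip.observe(): the state, without advancing time (a new reading comes with each control period).
- manip.read_camera(name): name is "scene" or "top" or "wrist"; returns the picture (400x640x3 uint8, red, green, blue); there is no depth.
- manip.get_calibration(name): a dict with "K" (3x3 intrinsics, pixels), "eye" and "attitude" of the camera in the world; the wrist camera has in their place "hand_eye" (4x4, takes a point from camera to tool coordinates, whose origin is the TCP and whose axes are the flange's). Camera axes: x right, y up, looking along -z (the intrinsics and any distortion apply to the point x, -y, -z); pixel columns grow to the right and rows downward; lengths in m; the calibration is good to about 2 mm. A picture is of the moment at which its call begins: read the wrist's pose just before it. get_calibration takes no time and is no camera call.
- manip.finish_job(): hands the job in; it is judged then, once.
The state is a dict: "time": time; "joint_positions": joint angles; "joint_vel": joint speeds; "joint_efforts": joint torques, N m; "tool_pos": TCP position; "orientation": TCP orientation; "force": force on the tool from outside, world axes, zero at the start; "wrist_torque": the same for the moment, N m; "finger_gap": opening from 0.0 (shut) to 1.0 (fully open); "grip_force": force on a finger pad.
Only numpy, scipy, OpenCV 4.12 (cv2) and the standard library are available. Lean on these libraries where they do the work, as an engineer would, in place of code of your own. Each camera call takes 0.05 s, during which the arm holds its last target. There are 200 camera calls.

## Working session

There is one attempt and no reset: what is moved stays moved. The work goes in short steps, Python scripts to look and compute and a tool call to move; the robot and the scene stay as the last step left them, time stands still between calls to the robot, and variables do not carry over. Pictures are saved under pics/ and viewed, at most 10 in all, crops included, and the job is handed in when it is done.

Besides the shell and the picture viewer there is one more tool, called after ">>>" in YAML: its name, and indented under it one key for each argument. arm_command: Moves the arm, as the interface text tells. Its arguments: {"type":"object","properties":{"turn":{"type":"array","items":{"type":"array","items":{"type":"number"}}},"xyz":{"type":"array","items":{"type":"array","items":{"type":"number"}}},"claw":{"type":"array","items":{"type":"number"}},"grip_force":{"type":"number"}},"required":["turn","xyz","claw"]}

```bash
mkdir -p pics; python3 - <<'E'
from rig import manip
import cv2
for n in ("scene","top"):
    cv2.imwrite(f"pics/{n}0.png",manip.read_camera(n)[:,:,::-1])
for n in ("scene","top","wrist"): print(n,manip.get_calibration(n))
print(manip.observe())
E
```

```text
scene {'K': array([[419.33585741,   0.        , 317.81727539],
       [  0.        , 419.33585741, 193.01869328],
       [  0.        ,   0.        ,   1.        ]]), 'eye': array([ 1.40546733, -0.10981411,  0.76349162]), 'attitude': array([0.6788208 , 0.33122011, 0.29515579, 0.58513128])}
top {'K': array([[413.43788703,   0.        , 320.32718745],
       [  0.        , 413.43788703, 202.34153539],
       [  0.        ,   0.        ,   1.        ]]), 'eye': array([0.43684925, 0.03511956, 1.20202964]), 'attitude': array([-0.7023327 , -0.02680103,  0.03407036,  0.71052775])}
wrist {'K': array([[358.2652373 ,   0.        , 326.9279057 ],
       [  0.        , 358.2652373 , 196.56830184],
       [  0.        ,   0.        ,   1.        ]]), 'hand_eye': array([[ 1.24172792e-06,  9.46260952e-01,  3.23404098e-01,
         8.34885595e-02],
       [ 9.99999968e-01,  8.07642671e-05, -2.40150946e-04,
        -7.95184191e-05],
       [-2.53364958e-04,  3.23404088e-01, -9.46260922e-01,
        -7.01585088e-02],
       [ 0.00000000e+00,  0.00000000e+00,  0.00000000e+00,
         1.00000000e+00]])}
{'time': 0.1, 'joint_positions': array([ 9.36649156e-01,  1.81495301e-01,  1.60789809e+00,  1.45426247e-05,
        1.35379740e+00, -2.06289119e-01]), 'joint_vel': array([ 5.10879836e-05, -1.82401445e-03, -3.71210968e-03, -2.20965443e-04,
       -5.38908046e-04, -1.79197955e-05]), 'joint_efforts': array([ 9.37193690e-04, -4.45877910e+01, -3.52236521e+01, -2.51017482e-04,
        4.08188294e-03, -3.99432201e-05]), 'tool_pos': array([0.23832668, 0.52286737, 0.30306289]), 'orientation': array([-3.32468382e-04,  2.12302457e-01,  9.77203678e-01, -7.26650553e-04]), 'force': array([-0.28386812, -0.04651372,  0.0280424 ]), 'wrist_torque': array([ 0.0118121 , -0.01660634,  0.03184585]), 'grip_force': 0.0, 'finger_gap': 0.9973495992246328}
```

View pics/top0.png

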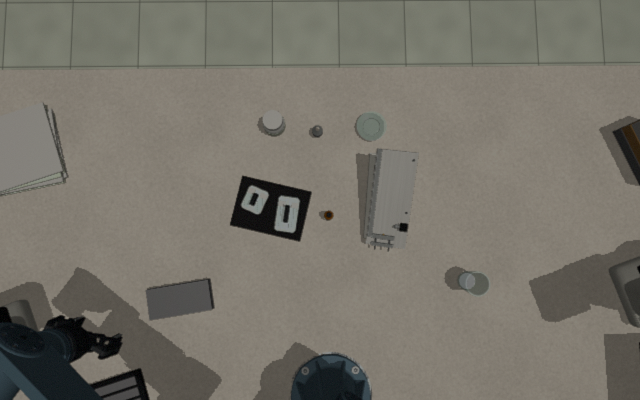

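View pics/scene0.png

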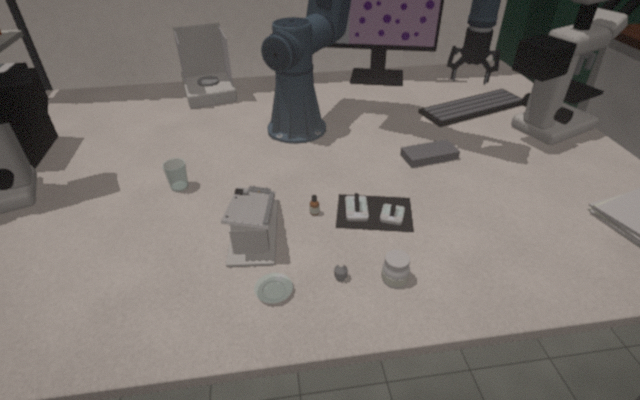

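```bash
python3 - <<'E'
import cv2,numpy as np
a=cv2.imread("pics/top0.png")[140:260,225:425]; b=cv2.imread("pics/scene0.png")[180:270,215:275]
cv2.imwrite("pics/t1.png",cv2.resize(a,None,fx=4,fy=4,interpolation=cv2.INTER_CUBIC))
cv2.imwrite("pics/s1.png",cv2.resize(b,None,fx=6,fy=6,interpolation=cv2.INTER_CUBIC))
E
```

```text
(no output)
```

View pics/t1.png

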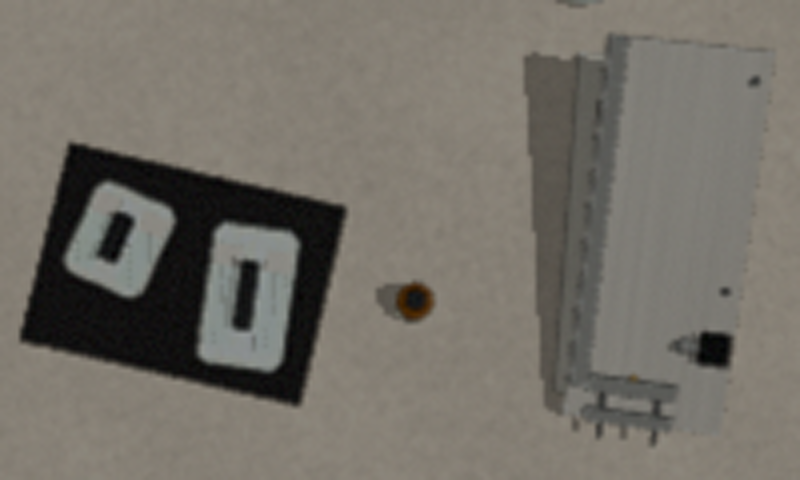

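View pics/s1.png

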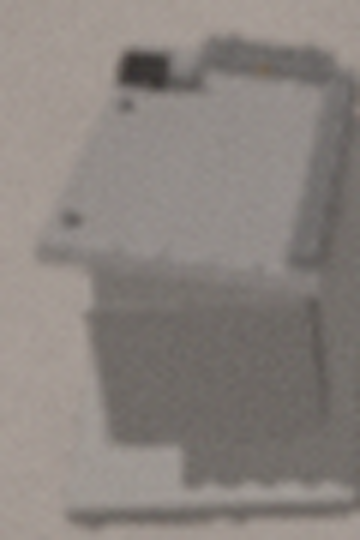

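```bash
cat > h.py <<'E'
import numpy as np,cv2
from scipy.spatial.transform import Rotation as R
from scipy.optimize import least_squares
from rig import manip
F=np.diag([1,-1,-1.])
def q2R(q): return R.from_quat(np.r_[q[1:],q[0]])
def cam(n,obs=None):
    c=manip.get_calibration(n); K=c["K"]
    if n=="wrist":
        T=c["hand_eye"]; Rt=q2R(obs["orientation"]).as_matrix()
        return K,Rt@T[:3,:3],Rt@T[:3,3]+obs["tool_pos"]
    return K,q2R(c["attitude"]).as_matrix(),c["eye"]
def proj(C,P):
    K,Rm,e=C; p=(np.atleast_2d(P)-e)@Rm@F@K.T
    return p[:,:2]/p[:,2:]
def back(C,uv,z):
    K,Rm,e=C; uv=np.atleast_2d(uv)
    d=np.c_[uv,np.ones(len(uv))]@np.linalg.inv(K).T@F@Rm.T
    return e+d*((z-e[2])/d[:,2])[:,None]
def Rramp(psi): return R.from_euler('z',psi)*R.from_euler('y',-np.radians(20))*R.from_euler('x',-np.radians(10))
E
python3 - <<'E'
from h import *
t=cam("top"); s=cam("scene")
tp=[((245,-95,0),(773,50)),((245,0,8),(628,36)),((40,-83,12),(714,349)),((-24,-95,0),(722,433)),((40,-56,6),(668,346))]
sp=[((245,-95,0),(42,243)),((245,0,8),(295,262)),((40,-83,12),(145,66))]
def res(p):
    Rm=Rramp(p[3]); r=[]
    for C,L,f,o in((t,tp,4,(225,140)),(s,sp,6,(215,180))):
        P=np.array([a for a,_ in L])/1e3; uv=np.array([b for _,b in L])/f+o
        r.append(proj(C,Rm.apply(P)+p[:3])-uv)
    return np.vstack(r).ravel()
f=least_squares(res,[.35,-.1,.05,0]); print("ramp",f.x,"\n",f.fun.reshape(-1,2).round(2))
np.save("ramp.npy",f.x)
a=cv2.imread("pics/top0.png"); g=a.max(2).astype(np.uint8)
m=np.zeros_like(g); m[172:242,230:312]=255
poly=np.array([[243,177],[311,192],[299,240],[231,225]]);pm=np.zeros_like(g);cv2.fillPoly(pm,[poly],255);pm=cv2.erode(pm,np.ones((5,5)))
b=((g>90)&(pm>0)).astype(np.uint8)
cs,_=cv2.findContours(b,cv2.RETR_EXTERNAL,cv2.CHAIN_APPROX_NONE)
for c in cs:
    if len(c)<20: continue
    P=back(t,c.reshape(-1,2).astype(float),.014)
    r=cv2.minAreaRect((P[:,:2]*1000).astype(np.float32)); print(r)
for n,uv in (("bottle",(328,215)),("jar",(272,122)),("obj",(316,131)),("dish",(370,127))): print(n,back(t,uv,.03))
print(proj(t,[[0,0,0]]))
E
```

```text
ramp [ 0.44160146 -0.12087178  0.03430363 -0.08825606] 
 [[-0.54  0.2 ]
 [-0.72  0.47]
 [-0.31  0.12]
 [-0.87  0.08]
 [ 1.28 -1.06]
 [-0.41  0.72]
 [-0.68 -0.8 ]
 [ 0.1  -0.23]]
((507.1286315917969, 119.50923156738281), (60.428436279296875, 100.0365219116211), 81.10209655761719)
((549.9566650390625, 212.2916259765625), (61.15266036987305, 69.84567260742188), 65.35430908203125)
bottle [[0.50165097 0.00110419 0.03      ]]
jar [[0.77261389 0.15934715 0.03      ]]
obj [[0.74490451 0.03246158 0.03      ]]
dish [[ 0.75522331 -0.12395787  0.03      ]]
[[330.52495039 394.12648069]]
```

```bash
cat >> h.py <<'E'
def go(pos,Rt,from_obs=None):
    o=from_obs or manip.observe(); Rn=q2R(o["orientation"])
    print("t",o["time"],"xyz",Rn.inv().apply(np.array(pos)-o["tool_pos"]).round(4),"turn",(Rn.inv()*Rt).as_rotvec().round(3))
def Rdown(yaw): # tool y at yaw+90, z down
    c,s=np.cos(yaw),np.sin(yaw); return R.from_matrix(np.array([[-c,-s,0],[-s,c,0],[0,0,-1.]]).T.T)
def ramp():
    p=np.load("ramp.npy"); return Rramp(p[3]),p[:3]
def Rtool(psiR): return psiR*R.from_euler('y',np.pi)  # tool x=-ramp x, y=ramp y, z=-ramp z
def inramp(P): Rm,t=ramp(); return Rm.inv().apply(np.array(P)-t)
E
python3 -c "
from h import *
Rt=R.from_euler('z',-0.155)*R.from_euler('y',np.pi); print(Rt.as_matrix().round(2))
go([.507,.1195,.25],Rt)"
```

```text
[[-0.99  0.15  0.  ]
 [ 0.15  0.99 -0.  ]
 [-0.    0.   -1.  ]]
t 0.1 xyz [-0.4118 -0.2554  0.0533] turn [-0.002 -0.001 -0.273]
```

>>> arm_command:
  turn:
    - [0,0,-0.1]
    - [0,0,-0.2]
    - [0,0,-0.273]
    - [0,0,-0.273]
    - [0,0,-0.273]
    - [0,0,-0.273]
    - [0,0,-0.273]
    - [0,0,-0.273]
    - [0,0,-0.273]
    - [0,0,-0.273]
    - [0,0,-0.273]
    - [0,0,-0.273]
    - [0,0,-0.273]
    - [0,0,-0.273]
    - [0,0,-0.273]
  xyz:
    - [-0.041,-0.025,0.005]
    - [-0.082,-0.051,0.01]
    - [-0.123,-0.077,0.016]
    - [-0.164,-0.102,0.021]
    - [-0.206,-0.128,0.027]
    - [-0.247,-0.153,0.032]
    - [-0.288,-0.179,0.037]
    - [-0.329,-0.204,0.043]
    - [-0.37,-0.23,0.048]
    - [-0.412,-0.255,0.053]
    - [-0.412,-0.255,0.053]
    - [-0.412,-0.255,0.053]
    - [-0.412,-0.255,0.053]
    - [-0.412,-0.255,0.053]
    - [-0.412,-0.255,0.053]
  claw: [1,1,1,1,1,1,1,1,1,1,1,1,0.6,0.5,0.5]

```text
time: 1.6
tool_pos: [0.5071, 0.1214, 0.251]
orientation: [0.0, 0.076, 0.997, 0.0]
force: [0.9, 0.0, -0.3]
finger_gap: 0.517
grip_force: 0.0
```

```bash
python3 - <<'E'
from h import *
o=manip.observe(); im=manip.read_camera("wrist")[:,:,::-1]; cv2.imwrite("pics/w1.png",im)
C=cam("wrist",o); print(o["time"],o["tool_pos"],o["finger_gap"])
Rt=R.from_euler('z',-0.155)
print(proj(C,Rt.apply(np.array([[25,6,40],[25,-6,40],[-25,-6,40],[-25,6,40],[50,24,10],[50,-24,10],[-50,24,10],[-50,-24,10]])/1e3)+[.507,.1195,.004]).round(0))
E
```

```text
1.6 [0.5070816  0.1214272  0.25103512] 0.5169844908966571
[[332. 212.]
 [317. 212.]
 [317. 153.]
 [332. 153.]
 [350. 226.]
 [299. 226.]
 [353. 116.]
 [296. 116.]]
```

View pics/w1.png

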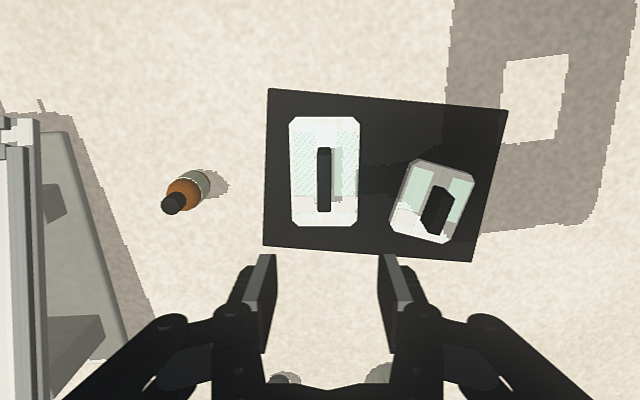

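>>> arm_command:
  turn:
    - [0,0,0]
    - [0,0,0]
    - [0,0,0]
    - [0,0,0]
    - [0,0,0]
    - [0,0,0]
    - [0,0,0]
    - [0,0,0]
    - [0,0,0]
    - [0,0,0]
    - [0,0,0]
    - [0,0,0]
  xyz:
    - [0,-0.002,0.04]
    - [0,-0.002,0.08]
    - [0,-0.002,0.12]
    - [0,-0.002,0.145]
    - [0,-0.002,0.16]
    - [0,-0.002,0.16]
    - [0,-0.002,0.16]
    - [0,-0.002,0.16]
    - [0,-0.002,0.16]
    - [0,-0.002,0.16]
    - [0,-0.002,0.16]
    - [0,-0.002,0.16]
  claw: [0.5,0.5,0.5,0.5,0.5,0.5,0.5,0,0,0,0,0]
  grip_force: 40

```text
time: 2.85
tool_pos: [0.5083, 0.1184, 0.0923]
orientation: [0.001, 0.077, 0.997, 0.0]
force: [-0.4, 1.6, 6.5]
finger_gap: 0.133
grip_force: 40.2
```

>>> arm_command:
  turn:
    - [0,0,0]
    - [0,0,0]
    - [0,0,0]
    - [0,0,0]
    - [0,0,0]
    - [0,0,0]
    - [0,0,0]
    - [0,0,0]
  xyz:
    - [0,0,-0.01]
    - [0,0,-0.03]
    - [0,0,-0.06]
    - [0,0,-0.1]
    - [0,0,-0.14]
    - [0,0,-0.16]
    - [0,0,-0.16]
    - [0,0,-0.16]
  claw: [0,0,0,0,0,0,0,0]

```text
time: 3.65
tool_pos: [0.5068, 0.1183, 0.2505]
orientation: [-0.0, 0.077, 0.997, -0.0]
force: [-1.2, 0.1, -3.1]
finger_gap: 0.132
grip_force: 39.2
```

```bash
python3 - <<'E'
from h import *
Rm,t=ramp(); Rt=Rtool(Rm)
go(Rm.apply([.125,-.040,.0883+.05])+t,Rt)
print(Rm.apply([.125,-.040,.0883+.05])+t)
E
```

```text
t 3.65 xyz [-0.0418 -0.2571  0.0389] turn [ 0.161 -0.354 -0.035]
[ 0.50848267 -0.14222668  0.21156829]
```

>>> arm_command:
  turn:
    - [0.027,-0.059,-0.006]
    - [0.054,-0.118,-0.012]
    - [0.08,-0.177,-0.018]
    - [0.107,-0.236,-0.023]
    - [0.134,-0.295,-0.029]
    - [0.161,-0.354,-0.035]
    - [0.161,-0.354,-0.035]
    - [0.161,-0.354,-0.035]
    - [0.161,-0.354,-0.035]
    - [0.161,-0.354,-0.035]
    - [0.161,-0.354,-0.035]
    - [0.161,-0.354,-0.035]
  xyz:
    - [-0.005,-0.03,0]
    - [-0.01,-0.07,0]
    - [-0.02,-0.11,0]
    - [-0.025,-0.15,0]
    - [-0.03,-0.19,0]
    - [-0.04,-0.23,0.01]
    - [-0.042,-0.257,0.02]
    - [-0.042,-0.257,0.03]
    - [-0.042,-0.257,0.039]
    - [-0.042,-0.257,0.039]
    - [-0.042,-0.257,0.039]
    - [-0.042,-0.257,0.039]
  claw: [0,0,0,0,0,0,0,0,0,0,0,0]

```text
time: 4.85
tool_pos: [0.5096, -0.1413, 0.2122]
orientation: [0.169, 0.058, 0.979, -0.093]
force: [-0.0, -0.2, -2.2]
finger_gap: 0.131
grip_force: 39.6
```

```bash
python3 - <<'E'
from h import *
o=manip.observe(); print(o["time"],inramp(o["tool_pos"]).round(4),o["force"].round(1))
w=manip.read_camera("wrist")[:,:,::-1].copy(); s=manip.read_camera("scene")[:,:,::-1].copy()
Rm,t=ramp(); C=cam("wrist",o); S=cam("scene")
P=[[245,0,8],[122,0,8],[0,0,8],[0,0,0],[245,-95,0],[-24,-95,0],[40,-56,6],[29,-72,12],[51,-94,12],[51,-72,12]]
P=Rm.apply(np.array(P)/1e3)+t
for I,c in((w,C),(s,S)):
    for u,v in proj(c,P): cv2.circle(I,(int(round(u)),int(round(v))),2,(0,0,255),-1)
s=cv2.resize(s[140:270,190:300],None,fx=3.07,fy=3.07,interpolation=cv2.INTER_CUBIC)[:400]
w=w[:,40:500]
cv2.imwrite("pics/w2.png",np.hstack([w,s])[:, :800])
E
```

```text
4.85 [ 0.1262 -0.039   0.1387] [-0.  -0.2 -2.2]Traceback (most recent call last):
  File "<stdin>", line 11, in <module>
    return _nx.concatenate(arrs, 1, dtype=dtype, casting=casting)
           ~~~~~~~~~~~~~~~^^^^^^^^^^^^^^^^^^^^^^^^^^^^^^^^^^^^^^^
ValueError: all the input array dimensions except for the concatenation axis must match exactly, but along dimension 0, the array at index 0 has size 400 and the array at index 1 has size 399
```

```bash
cat > look.py <<'E'
from h import *
import sys
o=manip.observe(); print(o["time"],inramp(o["tool_pos"]).round(4),o["force"].round(1))
w=manip.read_camera("wrist")[:,:,::-1].copy(); s=manip.read_camera("scene")[:,:,::-1].copy()
cv2.imwrite("pics/raw_w.png",w); cv2.imwrite("pics/raw_s.png",s)
Rm,t=ramp(); C=cam("wrist",o); S=cam("scene")
P=[[245,0,8],[122,0,8],[0,0,8],[0,0,0],[245,-95,0],[-24,-95,0],[40,-56,6],[29,-72,12],[51,-94,12],[51,-72,12]]
P=Rm.apply(np.array(P)/1e3)+t
s=cv2.resize(s[140:270,190:300],(338,400),interpolation=cv2.INTER_CUBIC)
for (u,v),(a,b) in zip(proj(C,P),proj(S,P)):
    cv2.circle(w,(int(round(u)),int(round(v))),2,(0,0,255),-1)
    cv2.circle(s,(int(round((a-190)*338/110)),int(round((b-140)*400/130))),2,(0,0,255),-1)
cv2.imwrite(sys.argv[1],np.hstack([w[:,40:500],s]))
E
python3 look.py pics/w2.png
```

```text
4.95 [ 0.1264 -0.0394  0.1389] [-0.7  0.8 -1.4]
```

View pics/w2.png

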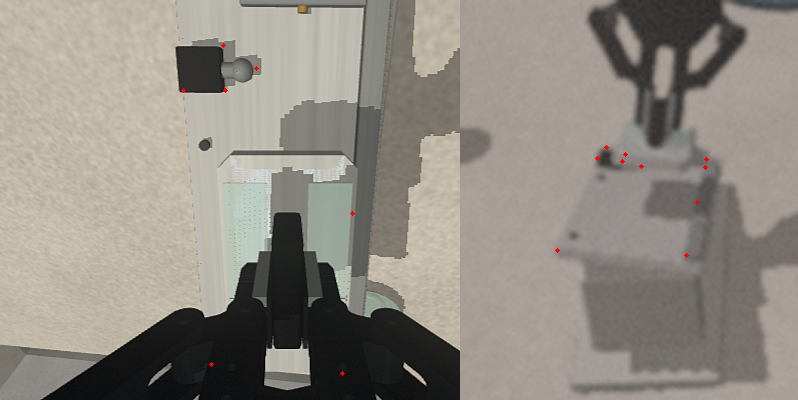

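>>> arm_command:
  turn:
    - [0,0,0]
    - [0,0,0]
    - [0,0,0]
    - [0,0,0]
    - [0,0,0]
    - [0,0,0]
  xyz:
    - [0,0,0.015]
    - [0,0,0.03]
    - [0,0,0.04]
    - [0,0,0.043]
    - [0,0,0.043]
    - [0,0,0.043]
  claw: [0,0,0,0,0,0]

```text
time: 5.65
tool_pos: [0.5232, -0.1509, 0.1726]
orientation: [0.169, 0.058, 0.979, -0.093]
force: [0.0, 0.1, -2.0]
finger_gap: 0.133
grip_force: 39.6
```

>>> arm_command:
  turn:
    - [0,0,0]
    - [0,0,0]
    - [0,0,0]
    - [0,0,0]
  xyz:
    - [0,0,0.001]
    - [0,0,0.002]
    - [0,0,0.003]
    - [0,0,0.003]
  claw: [0,0,0,0]

```text
time: 6.05
tool_pos: [0.5245, -0.1515, 0.1712]
orientation: [0.17, 0.058, 0.979, -0.094]
force: [-7.0, 4.2, 13.1]
finger_gap: 0.132
grip_force: 42.1
```

>>> arm_command:
  turn:
    - [0,0,0]
    - [0,0,0]
  xyz:
    - [0,0,-0.001]
    - [0,0,-0.001]
  claw: [0,0]

```text
time: 6.25
tool_pos: [0.5239, -0.1513, 0.171]
orientation: [0.17, 0.058, 0.979, -0.094]
force: [-4.2, 2.8, 5.8]
finger_gap: 0.127
grip_force: 41.0
```

```bash
python3 -c "
from h import *
o=manip.observe(); print(inramp(o['tool_pos']).round(4),o['force'])"
```

```text
[ 0.1263 -0.0399  0.094 ] [-4.17709128  2.76376251  5.7759213 ]
```

```bash
python3 look.py pics/w3.png
```

```text
6.25 [ 0.1263 -0.0399  0.094 ] [-4.2  2.8  5.8]
```

View pics/w3.png

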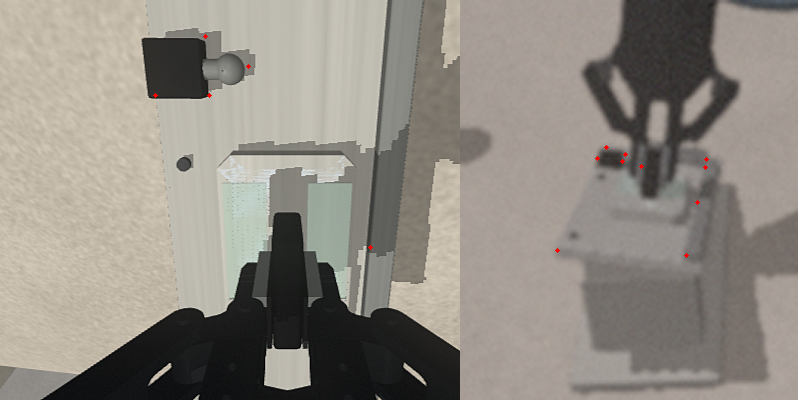

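>>> arm_command:
  turn:
    - [0,0,0]
    - [0,0,0]
    - [0,0,0]
    - [0,0,0]
    - [0,0,0]
    - [0,0,0]
    - [0,0,0]
    - [0,0,0]
    - [0,0,0]
    - [0,0,0]
  xyz:
    - [0,0,0]
    - [0,0,0]
    - [0,0,0]
    - [0,0,0]
    - [0,0,0]
    - [0,0,0]
    - [0,0,0]
    - [0,0,0]
    - [0,0,0]
    - [0,0,0]
  claw: [0.8,0.8,0.8,0.8,0.8,0.8,0.8,0.8,0.8,0.8]

```text
time: 7.35
tool_pos: [0.5236, -0.1512, 0.1703]
orientation: [0.169, 0.059, 0.979, -0.093]
force: [-0.5, 0.1, -0.2]
finger_gap: 0.802
grip_force: 0.0
```

```bash
python3 - <<'E'
from h import *
o=manip.observe(); print(inramp(o["tool_pos"]).round(4),o["force"].round(1),o["time"])
Rm,t=ramp(); p0=np.load("ramp.npy"); C=cam("wrist",o)
uv=np.array([[143,99],[208,99],[206,40]])+[40,0.]
P=np.array([[51,-94,12],[51,-72,12],[29,-72,12]])/1e3
tp=np.array([.5239,-.1513,.171])
def res(p):
    Rr=Rramp(p[3]); a=(proj(C,Rr.apply(P)+p[:3])-uv).ravel()
    return np.r_[a/1.5,(Rr.inv().apply(tp-p[:3])[2]-.0883)/.0007,(p[3]-p0[3])/.02]
f=least_squares(res,p0); print(f.x,f.fun.round(2),inramp(f.x[:3])); np.save("ramp0.npy",p0); np.save("ramp.npy",f.x)
E
python3 look.py pics/w4.png
```

```text
[ 0.1258 -0.0398  0.0934] [-0.5  0.1 -0.2] 7.35
[ 0.44330512 -0.11798024  0.04108186 -0.12803751] [ 3.73 -0.45 -1.73  0.93 -1.92 -0.59 -0.54 -1.99] [0.00367349 0.00196403 0.00631317]
7.35 [ 0.123  -0.0385  0.0873] [-0.5  0.1 -0.2]
```

View pics/w4.png

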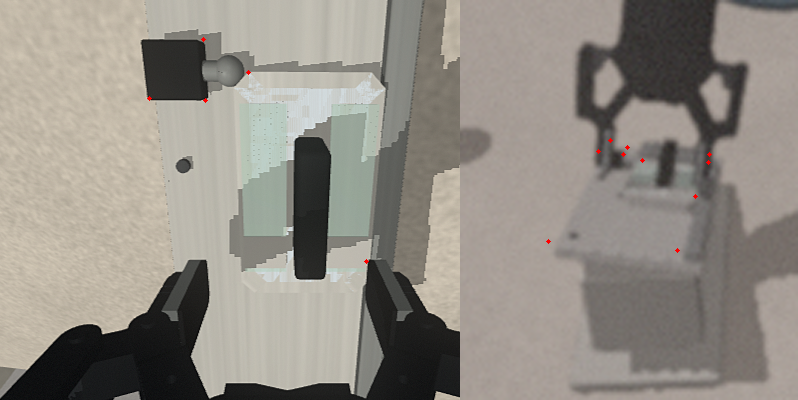

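```bash
python3 - <<'E'
from h import *
o=manip.observe(); C=cam("wrist",o); t=cam("top"); s=cam("scene")
L=[(t,1,[((245,-95,0),(773/4+225,50/4+140)),((245,0,8),(628/4+225,36/4+140)),((40,-83,12),(714/4+225,349/4+140)),((-24,-95,0),(722/4+225,433/4+140))]),
(s,1,[((245,-95,0),(42/6+215,243/6+180)),((245,0,8),(295/6+215,262/6+180)),((40,-83,12),(145/6+215,66/6+180))]),
(C,2.,[((51,-94,12),(183,99)),((51,-72,12),(248,99)),((29,-72,12),(246,40)),((40,-6,10),(416,73)),((46,0,10),(425,90)),((40,-54,10),(290,74)),((46,-60,10),(280,90)),((140,-54,10),(290,292)),((140,-6,10),(402,290)),((65,-30,40),(352,138))])]
tp=np.array([.5239,-.1513,.171])
def res(p):
    Rr=Rramp(p[3]); r=[]
    for c,w,l in L: r.append((proj(c,Rr.apply(np.array([a for a,_ in l])/1e3)+p[:3])-np.array([b for _,b in l]))/w)
    return np.r_[np.vstack(r).ravel(),(Rr.inv().apply(tp-p[:3])[2]-.0883)/.0007]
f=least_squares(res,np.load("ramp0.npy"),loss="soft_l1"); print(f.x); print(res(f.x)[:-1].reshape(-1,2).round(1).tolist(),res(f.x)[-1])
np.save("ramp.npy",f.x); Rm,tt=ramp()
print(inramp(o["tool_pos"]).round(4))
go(o["tool_pos"]+Rm.apply([0.06,0,0.03]),Rtool(Rm),o)
E
```

```text
[ 0.44177704 -0.11986329  0.03903716 -0.09239242]
[[-0.1, -0.1], [-0.5, 0.0], [-0.3, 0.1], [-0.9, 0.2], [-0.7, -0.9], [-0.8, -2.3], [0.2, -1.7], [3.9, 0.9], [-0.9, 1.0], [-1.9, 0.4], [-1.3, -0.4], [1.1, -0.9], [0.6, -1.1], [-1.7, -1.1], [3.6, -0.5], [-2.8, 0.6], [2.2, 6.2]] 1.6867259309413598
[ 0.1242 -0.0397  0.0889]
t 7.45 xyz [-0.06   -0.0002 -0.0299] turn [0.001 0.001 0.004]
```

>>> arm_command:
  turn:
    - [0,0,0]
    - [0,0,0]
    - [0,0,0]
    - [0,0,0]
    - [0,0,0]
    - [0,0,0]
    - [0,0,0]
    - [0,0,0]
    - [0,0,0]
    - [0,0,0]
    - [0,0,0]
    - [0,0,0]
    - [0,0,0]
    - [0,0,0]
  xyz:
    - [0,0,-0.02]
    - [0,0,-0.04]
    - [-0.02,0.002,-0.04]
    - [-0.04,0.004,-0.04]
    - [-0.048,0.004,-0.04]
    - [-0.048,0.004,-0.04]
    - [-0.048,0.004,-0.04]
    - [-0.048,0.004,-0.04]
    - [-0.048,0.004,-0.025]
    - [-0.048,0.004,-0.01]
    - [-0.048,0.004,0.0]
    - [-0.048,0.004,0.006]
    - [-0.048,0.004,0.01]
    - [-0.048,0.004,0.01]
  claw: [0.8,0.8,0.4,0,0,0,0,0,0,0,0,0,0,0]

```text
time: 8.85
tool_pos: [0.5721, -0.1534, 0.1764]
orientation: [0.169, 0.059, 0.979, -0.093]
force: [-0.1, 0.4, 1.1]
finger_gap: -0.002
grip_force: 0.0
```

```bash
python3 look.py pics/w5.png; python3 -c "
from h import *
o=manip.observe();print(o['finger_gap'],o['tool_pos'])"
```

```text
8.85 [ 0.1718 -0.0355  0.0786] [-0.1  0.4  1.1]
0.003497430223037992 [ 0.57243642 -0.15336225  0.1771016 ]
```

View pics/w5.png

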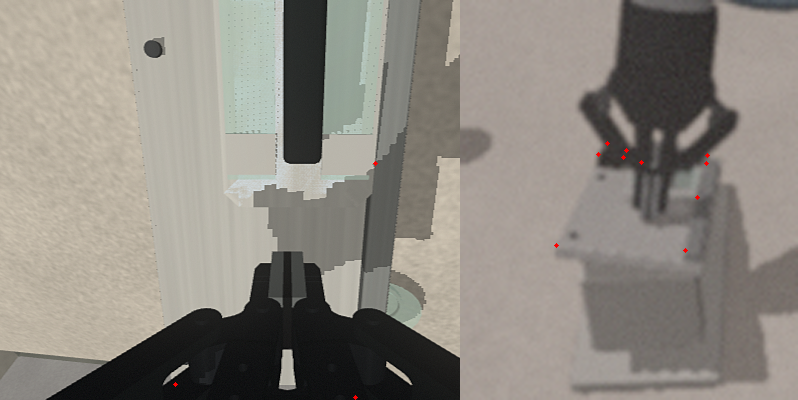

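>>> arm_command:
  turn:
    - [0,0,0]
    - [0,0,0]
    - [0,0,0]
    - [0,0,0]
    - [0,0,0]
  xyz:
    - [0.005,0,0]
    - [0.01,0,0]
    - [0.015,0,0]
    - [0.017,0,0]
    - [0.017,0,0]
  claw: [0,0,0,0,0]

```text
time: 9.45
tool_pos: [0.5559, -0.1518, 0.1708]
orientation: [0.169, 0.059, 0.979, -0.093]
force: [0.5, 0.4, 0.3]
finger_gap: -0.0
grip_force: 0.0
```

>>> arm_command:
  turn:
    - [0,0,0]
    - [0,0,0]
    - [0,0,0]
    - [0,0,0]
  xyz:
    - [0.001,0,0]
    - [0.002,0,0]
    - [0.003,0,0]
    - [0.003,0,0]
  claw: [0,0,0,0]

```text
time: 9.85
tool_pos: [0.5535, -0.1517, 0.1698]
orientation: [0.169, 0.059, 0.979, -0.093]
force: [-0.3, 0.8, -0.5]
finger_gap: 0.001
grip_force: 0.0
```

>>> arm_command:
  turn:
    - [0,0,0]
    - [0,0,0]
    - [0,0,0]
    - [0,0,0]
  xyz:
    - [0.001,0,0]
    - [0.002,0,0]
    - [0.003,0,0]
    - [0.003,0,0]
  claw: [0,0,0,0]

```text
time: 10.25
tool_pos: [0.5517, -0.1517, 0.1697]
orientation: [0.17, 0.059, 0.979, -0.094]
force: [4.0, 0.4, 0.8]
finger_gap: -0.002
grip_force: 2.2
```

>>> arm_command:
  turn:
    - [0,0,0]
    - [0,0,0]
    - [0,0,0]
    - [0,0,0]
  xyz:
    - [0.0005,0,0]
    - [0.001,0,0]
    - [0.0015,0,0]
    - [0.0015,0,0]
  claw: [0,0,0,0]

```text
time: 10.65
tool_pos: [0.5508, -0.1517, 0.1697]
orientation: [0.171, 0.059, 0.979, -0.094]
force: [6.8, 1.2, 0.7]
finger_gap: -0.003
grip_force: 3.2
```

>>> arm_command:
  turn:
    - [0,0,0]
    - [0,0,0]
    - [0,0,0]
    - [0,0,0]
  xyz:
    - [0.0005,0,0]
    - [0.001,0,0]
    - [0.0015,0,0]
    - [0.0015,0,0]
  claw: [0,0,0,0]

```text
time: 11.05
tool_pos: [0.5491, -0.1515, 0.169]
orientation: [0.171, 0.058, 0.979, -0.094]
force: [4.7, 0.8, 0.8]
finger_gap: -0.002
grip_force: 2.6
```

>>> arm_command:
  turn:
    - [0,0,0]
    - [0,0,0]
    - [0,0,0]
    - [0,0,0]
  xyz:
    - [0.0005,0,0]
    - [0.001,0,0]
    - [0.0015,0,0]
    - [0.0015,0,0]
  claw: [0,0,0,0]

```text
time: 11.45
tool_pos: [0.5463, -0.1511, 0.1672]
orientation: [0.169, 0.058, 0.979, -0.093]
force: [2.5, -1.2, 2.4]
finger_gap: -0.002
grip_force: 1.1
```

>>> arm_command:
  turn:
    - [0,0,0]
    - [0,0,0]
    - [0,0,0]
    - [0,0,0]
  xyz:
    - [0.0005,0,0]
    - [0.001,0,0]
    - [0.0015,0,0]
    - [0.0015,0,0]
  claw: [0,0,0,0]

```text
time: 11.85
tool_pos: [0.5449, -0.1509, 0.1666]
orientation: [0.169, 0.058, 0.979, -0.093]
force: [1.4, -0.2, 2.0]
finger_gap: -0.001
grip_force: 0.9
```

>>> arm_command:
  turn:
    - [0,0,0]
    - [0,0,0]
    - [0,0,0]
    - [0,0,0]
  xyz:
    - [0.0005,0,0]
    - [0.001,0,0]
    - [0.0015,0,0]
    - [0.0015,0,0]
  claw: [0,0,0,0]

```text
time: 12.25
tool_pos: [0.5436, -0.1508, 0.1662]
orientation: [0.169, 0.059, 0.979, -0.093]
force: [1.4, -0.6, 0.2]
finger_gap: 0.001
grip_force: 0.8
```

>>> arm_command:
  turn:
    - [0,0,0]
    - [0,0,0]
    - [0,0,0]
    - [0,0,0]
  xyz:
    - [0.0005,0,0]
    - [0.001,0,0]
    - [0.0015,0,0]
    - [0.0015,0,0]
  claw: [0,0,0,0]

```text
time: 12.65
tool_pos: [0.5422, -0.1506, 0.1657]
orientation: [0.169, 0.059, 0.979, -0.093]
force: [1.7, -0.3, 0.4]
finger_gap: -0.0
grip_force: 0.7
```

>>> arm_command:
  turn:
    - [0,0,0]
    - [0,0,0]
    - [0,0,0]
    - [0,0,0]
    - [0,0,0]
    - [0,0,0]
  xyz:
    - [0.0005,0,0]
    - [0.001,0,0]
    - [0.0015,0,0]
    - [0.002,0,0]
    - [0.0025,0,0]
    - [0.0025,0,0]
  claw: [0,0,0,0,0,0]

```text
time: 13.25
tool_pos: [0.5398, -0.1504, 0.1648]
orientation: [0.169, 0.058, 0.979, -0.093]
force: [1.2, -0.4, 1.4]
finger_gap: -0.003
grip_force: 0.7
```

>>> arm_command:
  turn:
    - [0,0,0]
    - [0,0,0]
    - [0,0,0]
    - [0,0,0]
  xyz:
    - [0.0005,0,0]
    - [0.001,0,0]
    - [0.0015,0,0]
    - [0.0015,0,0]
  claw: [0,0,0,0]

```text
time: 13.65
tool_pos: [0.5385, -0.1503, 0.1644]
orientation: [0.169, 0.058, 0.979, -0.093]
force: [1.1, -0.0, 1.6]
finger_gap: 0.003
grip_force: 0.7
```

>>> arm_command:
  turn:
    - [0,0,0]
    - [0,0,0]
    - [0,0,0]
    - [0,0,0]
  xyz:
    - [0.0005,0,0]
    - [0.001,0,0]
    - [0.0015,0,0]
    - [0.0015,0,0]
  claw: [0,0,0,0]

```text
time: 14.05
tool_pos: [0.537, -0.1502, 0.1638]
orientation: [0.169, 0.059, 0.979, -0.093]
force: [0.8, -0.0, 0.7]
finger_gap: -0.001
grip_force: 0.7
```

>>> arm_command:
  turn:
    - [0,0,0]
    - [0,0,0]
    - [0,0,0]
    - [0,0,0]
  xyz:
    - [0.0005,0,0]
    - [0.001,0,0]
    - [0.0015,0,0]
    - [0.0015,0,0]
  claw: [0,0,0,0]

```text
time: 14.45
tool_pos: [0.5357, -0.1501, 0.1633]
orientation: [0.169, 0.059, 0.979, -0.093]
force: [1.3, -0.4, 1.1]
finger_gap: -0.004
grip_force: 0.7
```

>>> arm_command:
  turn:
    - [0,0,0]
    - [0,0,0]
    - [0,0,0]
    - [0,0,0]
  xyz:
    - [0.0005,0,0]
    - [0.001,0,0]
    - [0.0015,0,0]
    - [0.0015,0,0]
  claw: [0,0,0,0]

```text
time: 14.85
tool_pos: [0.5343, -0.1499, 0.1628]
orientation: [0.169, 0.059, 0.979, -0.093]
force: [0.3, -0.3, 1.3]
finger_gap: -0.001
grip_force: 0.7
```

>>> arm_command:
  turn:
    - [0,0,0]
    - [0,0,0]
    - [0,0,0]
    - [0,0,0]
  xyz:
    - [0.0005,0,0]
    - [0.001,0,0]
    - [0.0015,0,0]
    - [0.0015,0,0]
  claw: [0,0,0,0]

```text
time: 15.25
tool_pos: [0.5328, -0.1498, 0.1623]
orientation: [0.169, 0.059, 0.979, -0.093]
force: [1.5, 0.3, 1.1]
finger_gap: -0.001
grip_force: 0.6
```

>>> arm_command:
  turn:
    - [0,0,0]
    - [0,0,0]
    - [0,0,0]
    - [0,0,0]
  xyz:
    - [0.0005,0,0]
    - [0.001,0,0]
    - [0.0015,0,0]
    - [0.0015,0,0]
  claw: [0,0,0,0]

```text
time: 15.65
tool_pos: [0.5315, -0.1497, 0.1618]
orientation: [0.169, 0.058, 0.979, -0.093]
force: [0.6, -0.2, 0.3]
finger_gap: -0.003
grip_force: 0.6
```

>>> arm_command:
  turn:
    - [0,0,0]
    - [0,0,0]
    - [0,0,0]
    - [0,0,0]
  xyz:
    - [0.0005,0,0]
    - [0.001,0,0]
    - [0.0015,0,0]
    - [0.0015,0,0]
  claw: [0,0,0,0]

```text
time: 16.05
tool_pos: [0.53, -0.1496, 0.1613]
orientation: [0.169, 0.058, 0.979, -0.093]
force: [1.9, 0.0, 0.4]
finger_gap: -0.001
grip_force: 0.7
```

>>> arm_command:
  turn:
    - [0,0,0]
    - [0,0,0]
    - [0,0,0]
    - [0,0,0]
  xyz:
    - [0.0005,0,0]
    - [0.001,0,0]
    - [0.0015,0,0]
    - [0.0015,0,0]
  claw: [0,0,0,0]

```text
time: 16.45
tool_pos: [0.5287, -0.1495, 0.1608]
orientation: [0.169, 0.059, 0.979, -0.093]
force: [0.8, 0.4, 0.5]
finger_gap: -0.002
grip_force: 0.7
```

>>> arm_command:
  turn:
    - [0,0,0]
    - [0,0,0]
    - [0,0,0]
    - [0,0,0]
  xyz:
    - [0.0005,0,0]
    - [0.001,0,0]
    - [0.0015,0,0]
    - [0.0015,0,0]
  claw: [0,0,0,0]

```text
time: 16.85
tool_pos: [0.5273, -0.1493, 0.1603]
orientation: [0.169, 0.059, 0.979, -0.093]
force: [1.3, -0.2, -0.1]
finger_gap: -0.004
grip_force: 0.7
```

>>> arm_command:
  turn:
    - [0,0,0]
    - [0,0,0]
    - [0,0,0]
    - [0,0,0]
  xyz:
    - [0.0005,0,0]
    - [0.001,0,0]
    - [0.0015,0,0]
    - [0.0015,0,0]
  claw: [0,0,0,0]

```text
time: 17.25
tool_pos: [0.5259, -0.1492, 0.1598]
orientation: [0.169, 0.059, 0.979, -0.093]
force: [1.3, 0.5, 0.5]
finger_gap: -0.0
grip_force: 0.8
```

>>> arm_command:
  turn:
    - [0,0,0]
    - [0,0,0]
    - [0,0,0]
    - [0,0,0]
  xyz:
    - [0.0005,0,0]
    - [0.001,0,0]
    - [0.0015,0,0]
    - [0.0015,0,0]
  claw: [0,0,0,0]

```text
time: 17.65
tool_pos: [0.5245, -0.1491, 0.1593]
orientation: [0.169, 0.059, 0.979, -0.093]
force: [1.1, 0.6, 0.4]
finger_gap: 0.003
grip_force: 0.8
```

>>> arm_command:
  turn:
    - [0,0,0]
    - [0,0,0]
    - [0,0,0]
    - [0,0,0]
  xyz:
    - [0.0005,0,0]
    - [0.001,0,0]
    - [0.0015,0,0]
    - [0.0015,0,0]
  claw: [0,0,0,0]

```text
time: 18.05
tool_pos: [0.5236, -0.1491, 0.1592]
orientation: [0.17, 0.059, 0.979, -0.093]
force: [4.6, 1.8, 0.6]
finger_gap: -0.001
grip_force: 2.3
```

>>> arm_command:
  turn:
    - [0,0,0]
    - [0,0,0]
    - [0,0,0]
    - [0,0,0]
  xyz:
    - [0.0005,0,0]
    - [0.001,0,0]
    - [0.0015,0,0]
    - [0.0015,0,0]
  claw: [0,0,0,0]

```text
time: 18.45
tool_pos: [0.5232, -0.1492, 0.1595]
orientation: [0.171, 0.059, 0.979, -0.094]
force: [8.6, 1.7, 0.9]
finger_gap: 0.0
grip_force: 3.7
```

>>> arm_command:
  turn:
    - [0,0,0]
    - [0,0,0]
    - [0,0,0]
    - [0,0,0]
  xyz:
    - [0.0005,0,0]
    - [0.001,0,0]
    - [0.0015,0,0]
    - [0.0015,0,0]
  claw: [0,0,0,0]

```text
time: 18.85
tool_pos: [0.5227, -0.1494, 0.1598]
orientation: [0.172, 0.059, 0.979, -0.094]
force: [9.6, 2.0, 3.0]
finger_gap: -0.001
grip_force: 5.0
```

The stop is felt: force rises steeply at a standstill. Backing off and looking.

>>> arm_command:
  turn:
    - [0,0,0]
    - [0,0,0]
    - [0,0,0]
    - [0,0,0]
    - [0,0,0]
    - [0,0,0]
    - [0,0,0]
    - [0,0,0]
    - [0,0,0]
  xyz:
    - [-0.002,0,0]
    - [-0.005,0,0]
    - [-0.01,0,0]
    - [-0.02,0,-0.01]
    - [-0.02,0,-0.04]
    - [-0.02,0,-0.07]
    - [-0.02,0,-0.09]
    - [-0.02,0,-0.09]
    - [-0.02,0,-0.09]
  claw: [0,0,0,0,0,0,0,0,0]

```text
time: 19.75
tool_pos: [0.51, -0.1322, 0.2475]
orientation: [0.169, 0.059, 0.979, -0.093]
force: [-0.1, 0.1, -0.1]
finger_gap: 0.001
grip_force: 0.0
```

```bash
python3 look.py pics/w6.png
```

```text
19.75 [ 0.1362 -0.0358  0.1686] [-0.1  0.1 -0.1]
```

View pics/w6.png

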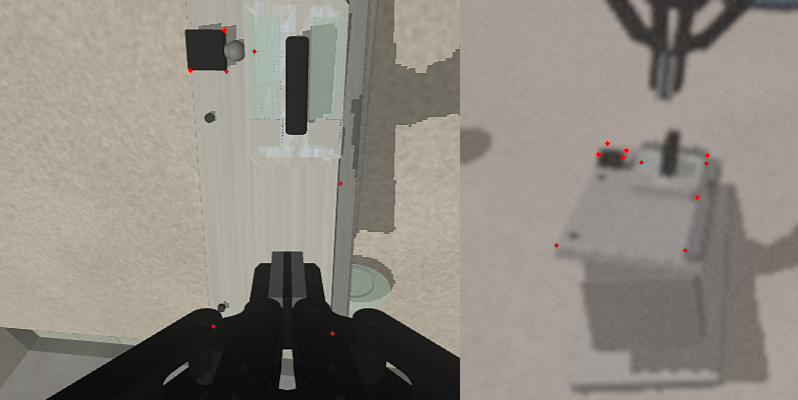

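```bash
python3 - <<'E'
import cv2
g=cv2.cvtColor(cv2.imread("pics/raw_w.png"),cv2.COLOR_BGR2GRAY)
for r in range(6,200,14): print(r,g[r,374:400])
E
```

```text
6 [171 169 169 170 170 169 170 171 170 170 169 170 171 174 156 132 123 126
 127 127 127 125 124 123 125 123]
20 [174 173 174 174 173 171 171 172 171 170 170 168 171 177 129  78  85 114
 131 128 127 124 123 123 124 124]
34 [145 146 144 162 173 170 171 169 169 171 169 169 176 136  88  84 113 130
 127 127 124 124 123 124 125 124]
48 [147 142 164 175 171 171 170 169 169 169 168 174 136  86  82 114 130 128
 127 124 123 122 126 125 125 124]
62 [144 162 175 169 169 169 170 167 168 170 173 145  96  78 111 129 127 128
 125 124 125 125 127 124 125 125]
76 [164 174 170 169 169 168 167 168 169 172 159 106 107 130 127 127 129 126
 123 123 125 123 127 126 125 125]
90 [177 170 169 169 170 169 168 168 169 177 124 107 131 128 127 129 126 123
 124 124 125 127 127 125 124 123]
104 [168 169 169 168 168 168 168 170 176 131 111 129 127 127 127 127 128 104
  82  87  88  89  89  88  86  86]
118 [171 171 173 172 169 170 173 175 144 122 127 127 129 128 127 124 123 125
 131 107  84  88  87  87  86  87]
132 [169 168 169 168 172 135 150 164 114  81  85 114 131 128 125 123 125 128
 106  86  88  89  88  86  85  81]
146 [170 170 170 169 168 172 179 129  78  82 112 130 128 125 123 124 125 126
 129 131 106  84  87  86  82 107]
160 [169 169 170 181 130  62 106 130 129 126 127 128 126 125 124 125 125 128
 131 106  82  85  87  83 107 108]
174 [171 175 185 141  74 105 131 130 126 127 127 127 124 124 124 125 127 127
 124 125 128 105  81 108 106 105]
188 [175 180 154  93  97 126 130 127 126 128 126 124 125 124 124 129 126 124
 123 123 128 106 108 103 103 109]
```

```bash
python3 - <<'E'
from h import *
g=cv2.cvtColor(cv2.imread("pics/raw_w.png"),cv2.COLOR_BGR2GRAY).astype(float)
C=cam("wrist",manip.observe()); Rm,t=ramp()
X=np.linspace(-.02,.2,500)
def line(y,z):
    p=proj(C,Rm.apply(np.c_[X,0*X+y,0*X+z])+t); i=np.argsort(p[:,1]); return p[i,1],p[i,0],X[i]
T0=line(0,.010);T2=line(-.002,.010);Rl=line(0,.008);Rb=line(0,0)
for r in range(18,134,6):
    row=g[r,374:400]
    i=next(k for k in range(2,24) if row[k]<150 and row[k-1]>=150 and row[k+1]<150 and k>3); te=373.5+i+ (row[i-1]-150)/(row[i-1]-row[i])-0.5
    m=i+np.argmin(row[i:i+4]); j=next(k for k in range(m,m+5) if row[k]>=108); re=374+j-(row[j]-108)/max(row[j]-row[j-1],1)
    f=lambda L:np.interp(r,L[0],L[1])
    print(r,"x",np.interp(r,T0[0],T0[2]).round(3),"tray",round(te,1),"rail",round(re,1),"gap",round(re-te,1),"pred gap0",(f(Rl)-f(T0)).round(2),"2mm",(f(Rl)-f(T2)).round(2),"rail pred",f(Rl).round(1),"bottom",f(Rb).round(1))
E
```

```text
18 x 0.021 tray 387.5 rail 390.8 gap 3.3 pred gap0 -0.55 2mm 2.93 rail pred 388.4 bottom 386.3
24 x 0.024 tray 387.2 rail 390.8 gap 3.6 pred gap0 -0.54 2mm 2.92 rail pred 388.1 bottom 386.0
30 x 0.027 tray 386.6 rail 389.8 gap 3.2 pred gap0 -0.54 2mm 2.9 rail pred 387.7 bottom 385.7
36 x 0.031 tray 386.5 rail 389.8 gap 3.3 pred gap0 -0.54 2mm 2.89 rail pred 387.4 bottom 385.4
42 x 0.034 tray 386.2 rail 388.9 gap 2.7 pred gap0 -0.53 2mm 2.88 rail pred 387.1 bottom 385.1
48 x 0.037 tray 385.6 rail 388.8 gap 3.2 pred gap0 -0.53 2mm 2.86 rail pred 386.8 bottom 384.8
54 x 0.04 tray 385.5 rail 387.8 gap 2.3 pred gap0 -0.53 2mm 2.85 rail pred 386.5 bottom 384.4
60 x 0.044 tray 381.7 rail 349.0 gap -32.7 pred gap0 -0.53 2mm 2.83 rail pred 386.2 bottom 384.1
66 x 0.047 tray 384.6 rail 386.9 gap 2.3 pred gap0 -0.52 2mm 2.82 rail pred 385.8 bottom 383.8
72 x 0.05 tray 384.5 rail 386.9 gap 2.3 pred gap0 -0.52 2mm 2.8 rail pred 385.5 bottom 383.5
78 x 0.054 tray 384.2 rail 385.0 gap 0.8 pred gap0 -0.52 2mm 2.79 rail pred 385.2 bottom 383.2
84 x 0.057 tray 383.6 rail 385.9 gap 2.3 pred gap0 -0.52 2mm 2.78 rail pred 384.9 bottom 382.9
90 x 0.061 tray 383.5 rail 385.0 gap 1.5 pred gap0 -0.51 2mm 2.76 rail pred 384.6 bottom 382.6
96 x 0.064 tray 383.2 rail 385.0 gap 1.8 pred gap0 -0.51 2mm 2.75 rail pred 384.2 bottom 382.3
102 x 0.068 tray 382.5 rail 381.0 gap -1.5 pred gap0 -0.51 2mm 2.73 rail pred 383.9 bottom 382.0
108 x 0.072 tray 382.5 rail 384.2 gap 1.7 pred gap0 -0.51 2mm 2.72 rail pred 383.6 bottom 381.7
114 x 0.075 tray 382.2 rail 367.0 gap -15.2 pred gap0 -0.5 2mm 2.7 rail pred 383.3 bottom 381.4
120 x 0.079 tray 379.6 rail 369.0 gap -10.6 pred gap0 -0.5 2mm 2.69 rail pred 383.0 bottom 381.1
126 x 0.083 tray 381.9 rail 364.0 gap -17.9 pred gap0 -0.5 2mm 2.68 rail pred 382.7 bottom 380.8
132 x 0.086 tray 381.3 rail 384.8 gap 3.5 pred gap0 -0.5 2mm 2.66 rail pred 382.3 bottom 380.4
```

>>> arm_command:
  turn:
    - [0,0,0]
    - [0,0,0]
    - [0,0,0]
    - [0,0,0]
    - [0,0,0]
    - [0,0,0]
    - [0,0,0]
    - [0,0,0]
    - [0,0,0]
  xyz:
    - [0.03,-0.015,0]
    - [0.06,-0.03,0]
    - [0.084,-0.03,0]
    - [0.084,-0.03,0.02]
    - [0.084,-0.03,0.04]
    - [0.084,-0.03,0.06]
    - [0.084,-0.03,0.073]
    - [0.084,-0.03,0.078]
    - [0.084,-0.03,0.078]
  claw: [0,0,0,0,0,0,0,0,0]

```text
time: 20.75
tool_pos: [0.4515, -0.1699, 0.1502]
orientation: [0.168, 0.059, 0.98, -0.092]
force: [-0.7, 0.6, -0.2]
finger_gap: -0.003
grip_force: 0.0
```

>>> arm_command:
  turn:
    - [0,0,0]
    - [0,0,0]
    - [0,0,0]
    - [0,0,0]
    - [0,0,0]
  xyz:
    - [0,0.001,0]
    - [0,0.002,0]
    - [0,0.003,0]
    - [0,0.004,0]
    - [0,0.004,0]
  claw: [0,0,0,0,0]

```text
time: 21.25
tool_pos: [0.4529, -0.1662, 0.1515]
orientation: [0.169, 0.058, 0.979, -0.093]
force: [0.0, 0.7, 0.4]
finger_gap: 0.002
grip_force: 0.0
```

>>> arm_command:
  turn:
    - [0,0,0]
    - [0,0,0]
    - [0,0,0]
    - [0,0,0]
    - [0,0,0]
  xyz:
    - [0,0.001,0]
    - [0,0.002,0]
    - [0,0.003,0]
    - [0,0.003,0]
    - [0,0.003,0]
  claw: [0,0,0,0,0]

```text
time: 21.75
tool_pos: [0.4533, -0.1634, 0.1507]
orientation: [0.169, 0.058, 0.979, -0.093]
force: [0.2, -0.1, -0.9]
finger_gap: 0.002
grip_force: 0.0
```

>>> arm_command:
  turn:
    - [0,0,0]
    - [0,0,0]
    - [0,0,0]
    - [0,0,0]
    - [0,0,0]
  xyz:
    - [0,0.001,0]
    - [0,0.002,0]
    - [0,0.003,0]
    - [0,0.003,0]
    - [0,0.003,0]
  claw: [0,0,0,0,0]

```text
time: 22.25
tool_pos: [0.4537, -0.1605, 0.1502]
orientation: [0.169, 0.058, 0.979, -0.093]
force: [0.5, 0.2, 0.0]
finger_gap: -0.0
grip_force: 0.0
```

Finger centre now near y = −56 mm; continue until touch.

>>> arm_command:
  turn:
    - [0,0,0]
    - [0,0,0]
    - [0,0,0]
    - [0,0,0]
    - [0,0,0]
  xyz:
    - [0,0.001,0]
    - [0,0.002,0]
    - [0,0.003,0]
    - [0,0.003,0]
    - [0,0.003,0]
  claw: [0,0,0,0,0]

```text
time: 22.75
tool_pos: [0.4541, -0.1575, 0.1497]
orientation: [0.169, 0.058, 0.979, -0.093]
force: [0.1, -0.0, 1.0]
finger_gap: 0.001
grip_force: 0.0
```

>>> arm_command:
  turn:
    - [0,0,0]
    - [0,0,0]
    - [0,0,0]
    - [0,0,0]
  xyz:
    - [0,0.001,0]
    - [0,0.002,0]
    - [0,0.002,0]
    - [0,0.002,0]
  claw: [0,0,0,0]

```text
time: 23.15
tool_pos: [0.4545, -0.1556, 0.1494]
orientation: [0.169, 0.058, 0.979, -0.093]
force: [-0.0, 1.0, 0.1]
finger_gap: -0.004
grip_force: 0.0
```

>>> arm_command:
  turn:
    - [0,0,0]
    - [0,0,0]
    - [0,0,0]
    - [0,0,0]
  xyz:
    - [0,0.001,0]
    - [0,0.002,0]
    - [0,0.002,0]
    - [0,0.002,0]
  claw: [0,0,0,0]

```text
time: 23.55
tool_pos: [0.455, -0.1547, 0.1497]
orientation: [0.17, 0.059, 0.979, -0.094]
force: [-2.7, -5.5, 3.0]
finger_gap: 0.003
grip_force: 2.9
```

>>> arm_command:
  turn:
    - [0,0,0]
    - [0,0,0]
    - [0,0,0]
  xyz:
    - [0,0.0007,0]
    - [0,0.0015,0]
    - [0,0.0015,0]
  claw: [0,0,0]

```text
time: 23.85
tool_pos: [0.4555, -0.154, 0.15]
orientation: [0.17, 0.059, 0.979, -0.095]
force: [-5.2, -8.1, 4.9]
finger_gap: -0.0
grip_force: 5.0
```

```bash
python3 -c "
from h import *
o=manip.observe(); print(inramp(o['tool_pos']),ramp()[0].inv().apply(o['force']))"
```

```text
[ 0.0537964  -0.04934793  0.09135147] [-2.47004097 -9.46871319  4.54423761]
```

>>> arm_command:
  turn:
    - [0,0,0]
    - [0,0,0]
    - [0,0,0]
    - [0,0,0]
    - [0,0,0]
    - [0,0,0]
    - [0,0,0]
    - [0,0,0]
    - [0,0,0]
    - [0,0,0]
    - [0,0,0]
  xyz:
    - [0,-0.003,0]
    - [0,-0.008,0]
    - [0,-0.012,0]
    - [0,-0.012,-0.03]
    - [0,-0.012,-0.06]
    - [0,-0.012,-0.077]
    - [-0.03,0,-0.077]
    - [-0.06,0.013,-0.077]
    - [-0.082,0.013,-0.077]
    - [-0.082,0.013,-0.077]
    - [-0.082,0.013,-0.077]
  claw: [0,0,0,0,0,0,0,0,0,0,0]

```text
time: 24.95
tool_pos: [0.5084, -0.1305, 0.2453]
orientation: [0.168, 0.058, 0.98, -0.093]
force: [-0.4, -0.4, -1.3]
finger_gap: 0.004
grip_force: 0.0
```

```bash
python3 look.py pics/w7.png; python3 - <<'E'
import cv2
g=cv2.cvtColor(cv2.imread("pics/raw_w.png"),cv2.COLOR_BGR2GRAY)
for r in range(6,176,14): print(r,g[r,374:400])
E
```

```text
24.95 [ 0.1338 -0.034   0.1675] [-0.4 -0.4 -1.3]
6 [196 183 172 168 168 169 170 174 172 117  49  58 108 129 127 127 127 129
 125 123 124 126 126 125 125 125]
20 [176 170 167 167 167 166 166 166 166 168 174 138  89  84  84 113 131 127
 126 123 124 126 125 125 124 124]
34 [160 170 170 169 168 170 169 167 169 172 148 100  82 114 132 128 128 126
 124 125 126 126 126 126 125 125]
48 [175 169 169 169 169 168 168 169 171 160 115  80 114 131 129 128 126 123
 125 126 127 126 126 127 126 123]
62 [170 170 169 169 170 167 167 169 175 130  75 113 130 129 128 127 124 125
 127 126 127 126 126 126 124 121]
76 [140 158 169 167 167 166 167 175 137  84 113 130 128 128 127 124 124 126
 127 128 126 126 125 124 122 125]
90 [171 169 168 169 166 168 172 131 112 129 127 127 129 127 126 124 125 126
 127 127 127 125 122 122 126 108]
104 [168 168 167 167 168 171 157 133 127 128 127 128 128 126 124 124 127 130
 106  86  87  87  84  85  81 106]
118 [167 169 169 169 168 173 147 125 129 128 129 130 125 124 126 127 132 108
  86  88  88  85  88  82 106 120]
132 [168 169 171 172 177 137  91  85 115 132 129 127 125 126 129 106  86  87
  88  87  86  86  83 106 113  95]
146 [170 149 156 176 135  88  84 114 132 130 126 124 124 124 128 127 130 132
 107  85  86  86 107 114  95 103]
160 [173 177 174 166 142 127 128 128 128 128 126 124 125 127 128 129 126 124
 126 128 101  81 103  96 102 111]
174 [169 112  89 123 130 129 128 126 129 125 124 125 126 129 129 125 124 129
 105  76  85 103  98 106 113 104]
```

>>> arm_command:
  turn:
    - [0,0,0]
    - [0,0,0]
    - [0,0,0]
    - [0,0,0]
    - [0,0,0]
    - [0,0,0]
    - [0,0,0]
  xyz:
    - [-0.01,0.001,0.02]
    - [-0.01,0.001,0.045]
    - [-0.01,0.001,0.07]
    - [-0.01,0.001,0.082]
    - [-0.01,0.001,0.088]
    - [-0.01,0.001,0.088]
    - [-0.01,0.001,0.088]
  claw: [0,0,0,0,0,0,0]

```text
time: 25.75
tool_pos: [0.5467, -0.1486, 0.1687]
orientation: [0.17, 0.059, 0.979, -0.094]
force: [-0.4, 0.0, 1.2]
finger_gap: -0.001
grip_force: 0.0
```

```bash
python3 -c "
from h import *
print(inramp(manip.observe()['tool_pos']),inramp([.5236,-.1491,.1592]))"
```

```text
[ 0.14505554 -0.03340711  0.08061814] [ 0.12019334 -0.03584399  0.07910537]
```

Expected contact 25 mm ahead; advance 21 mm, then 1 mm steps.

>>> arm_command:
  turn:
    - [0,0,0]
    - [0,0,0]
    - [0,0,0]
    - [0,0,0]
    - [0,0,0]
    - [0,0,0]
  xyz:
    - [0.006,0,0]
    - [0.012,0,0.001]
    - [0.018,0,0.001]
    - [0.021,0,0.001]
    - [0.021,0,0.001]
    - [0.021,0,0.001]
  claw: [0,0,0,0,0,0]

```text
time: 26.35
tool_pos: [0.5274, -0.147, 0.1599]
orientation: [0.169, 0.059, 0.979, -0.093]
force: [0.0, -0.9, 0.3]
finger_gap: 0.005
grip_force: 0.0
```

>>> arm_command:
  turn:
    - [0,0,0]
    - [0,0,0]
    - [0,0,0]
    - [0,0,0]
    - [0,0,0]
  xyz:
    - [0.0005,0,0]
    - [0.001,0,0]
    - [0.0015,0,0]
    - [0.002,0,0]
    - [0.002,0,0]
  claw: [0,0,0,0,0]

```text
time: 26.85
tool_pos: [0.5253, -0.1467, 0.159]
orientation: [0.169, 0.059, 0.979, -0.093]
force: [0.6, -0.1, -0.2]
finger_gap: 0.004
grip_force: 0.0
```

>>> arm_command:
  turn:
    - [0,0,0]
    - [0,0,0]
    - [0,0,0]
    - [0,0,0]
  xyz:
    - [0.0005,0,0]
    - [0.001,0,0]
    - [0.0015,0,0]
    - [0.0015,0,0]
  claw: [0,0,0,0]

```text
time: 27.25
tool_pos: [0.5242, -0.1467, 0.1588]
orientation: [0.17, 0.059, 0.979, -0.093]
force: [1.4, -0.0, 0.6]
finger_gap: 0.004
grip_force: 0.6
```

>>> arm_command:
  turn:
    - [0,0,0]
    - [0,0,0]
    - [0,0,0]
    - [0,0,0]
  xyz:
    - [0.0005,0,0]
    - [0.001,0,0]
    - [0.001,0,0]
    - [0.001,0,0]
  claw: [0,0,0,0]

```text
time: 27.65
tool_pos: [0.5239, -0.1467, 0.1589]
orientation: [0.17, 0.059, 0.979, -0.094]
force: [4.9, 0.0, -0.2]
finger_gap: -0.0
grip_force: 2.5
```

>>> arm_command:
  turn:
    - [0,0,0]
    - [0,0,0]
    - [0,0,0]
    - [0,0,0]
  xyz:
    - [0.0005,0,0]
    - [0.001,0,0]
    - [0.0015,0,0]
    - [0.0015,0,0]
  claw: [0,0,0,0]

```text
time: 28.05
tool_pos: [0.5235, -0.1468, 0.1593]
orientation: [0.172, 0.059, 0.979, -0.094]
force: [8.3, 1.2, 1.3]
finger_gap: -0.001
grip_force: 3.8
```

>>> arm_command:
  turn:
    - [0,0,0]
    - [0,0,0]
    - [0,0,0]
    - [0,0,0]
    - [0,0,0]
    - [0,0,0]
    - [0,0,0]
    - [0,0,0]
    - [0,0,0]
    - [0,0,0]
  xyz:
    - [-0.002,0,0]
    - [-0.005,0,0]
    - [-0.01,0,0]
    - [-0.02,0,-0.01]
    - [-0.02,0,-0.04]
    - [-0.02,0,-0.07]
    - [-0.02,0,-0.09]
    - [-0.02,0,-0.09]
    - [-0.02,0,-0.09]
    - [-0.02,0,-0.09]
  claw: [0,0,0,0,0,0,0,0,0,0]

```text
time: 29.05
tool_pos: [0.5111, -0.1297, 0.2464]
orientation: [0.168, 0.059, 0.98, -0.093]
force: [1.5, -0.1, -0.0]
finger_gap: 0.003
grip_force: 0.0
```

```bash
python3 -c "
from rig import manip
print(manip.finish_job())"
```

```text
the job is handed in; nothing more can be done
None
```

The long tray slid down to the plunger, was pushed past it, and was felt solid against the end stop at about 8–10 N and against the side rail; the arm is clear and the job was handed in at about 29 s, with no verdict returned.

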